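Release a pair of sugar balls from the dispenser into the tray

ROBOT

A 6-joint arm with a two-finger parallel gripper is mounted at the origin on the work surface. World frame = base frame: x ahead of the robot, y to its left, z up, the work surface at z = 0. Lengths are in m, angles in rad, forces in N, time in s.
With the tool pointing down it reaches from about 0.375 to 0.9 m from the base axis. Payload 3.1 kg.
Tool frame: the origin (TCP) lies at the very end of the fingers, on their centre line; the grasp point (between the pads) lies 19 mm behind it; z points along the fingers, y is the line along which they close (so a half turn about z gives the same grasp; the last joint's range is limited). The gripper opens to 87 mm and grips with 3 to 60 N. Pads are 19 mm wide; open, the fingers measure 117 mm over their backs; the gripper's body (75 mm by 190 mm) begins 51 mm behind the grasp point.
Start: joints at [1.121, 0.527, 1.433, -0, 1.181, -0.178], TCP at [0.168, 0.602, 0.223] pointing down, gripper open.
Joint ranges: [-3.08, 3.08], [-0.75, 2.2], [0.22, 2.44], [-1.43, 4.57], [0, 2.65], [-2.85, 2.85]. Speed limits (rad/s): [2.79, 2.79, 3.14, 3.14, 3.14, 3.14].

INTERFACE

Orientations are given as a unit quaternion [x, y, z, w].
In Python, from rig import robot gives the robot as it stands. The module is installed in compiled form; this text tells all that it offers.
- The arm moves only by the tool servo_tool, never from a script. Its argument "rows" is one flat list of numbers, 5 for each row, row after row: the closure, from -1 (fully open) to 1 (shut), so that 0 is half open, then the shift along the tool's x, y, z in m, then the turn about the tool's z in degrees. A call has 1 to 5 rows; each row shifts and turns the commanded pose from where the row before left it, along the tool's axes as they then stand; what a row does not reach is not made up. A row lasts 1/12 s, in which the tool goes at most 41.7 mm and 7.16 degrees, less where a joint would pass 70% of its speed; a pose out of reach is approached as far as the arm can. A call with a gripper value outside its range is refused whole. The fingers move at their own pace and stop on an object; "newtons" is the grip in N (left out, the last holds). Time passes only in rows, so rows that do not move let the fingers close. It gives the time, the measured TCP pose, the force, the opening and the grip force at its end, in the units of the state.
- robot.get_obs(): the state, without advancing time (a new reading comes with each control period).
- robot.camera(name): name is "scene" or "top"; returns a dict with "pixels" (400x640x3 uint8, red, green, blue), "intrinsics" (3x3 intrinsics, pixels), "rvec" (rotation vector, rad) and "tvec" (3), from world to camera coordinates, as OpenCV has them. Camera axes: x right, y down, z forward; pixel columns grow to the right and rows downward; lengths in m; the calibration is good to about 2 mm. A picture is of the moment at which its call begins. There is no depth.
- robot.hand_in(): hands the job in; it is judged then, once.
Trained networks look in a picture, given as the dict that the camera call returned (one of the last four; its "shot" number tells which), for a name from the list of things; names that differ only in an ending like _2 or _b are one class to them, and where a whole thing is asked for, a point or a joint stands for the part that bears it (a point fixed in the world has none). Each returns a list of dicts, best first, with "score" (0 to 1); they miss things now and then, are a little off and sometimes report something else, mostly with a low value. They report only what shows in the picture. A call takes as long as a camera call.
- robot.spot_in(picture, query): "at" ([x, y, z] in m, in world coordinates, good to about 4 mm: the middle of the surface that is visible of it).
- robot.outline_of(picture, query): "region" (400x640 bool, what is visible of it).
- robot.place_of(picture, query): "at" ([x, y, z] in m, in world coordinates, good to about 4 mm: a listed point, or the origin of a listed thing).
The state is a dict: "time": time; "q": joint angles; "joint_velocities": joint speeds; "joint_torque": joint torques, N m; "position": TCP position; "tool_rot": TCP orientation; "ft_force": force on the tool from outside, world axes, zero at the start; "moment": the same for the moment, N m; "grip_width": finger opening in m; "grip_force": force on a finger pad.
Only numpy, scipy, OpenCV 4.12 (cv2) and the standard library are available. Lean on these libraries where they do the work, as an engineer would, in place of code of your own. Each camera call takes 0.05 s, during which the arm holds its last target. There are 200 camera calls.

TASK

A tray stands under the mouth of one of the dispenser's two lanes. With your fingertips press that lane's paddle right down, so that the lever's other end lifts the gate, and keep it down until both sugar balls have rolled into the tray; then let it up so that the gate shuts, and finish clear of everything. Keep the other lane shut, touch neither the gates, the balls nor the tray, and leave everything else where it is.

Things in the scene. Friction and masses are not known exactly. Their poses are not given: they have to be found in the camera images.
- dispenser: fixed steel two-lane ball dispenser, base 180 x 260 mm. Origin: centre of the underside, on the table; x points down the lanes to their mouths (roughly to the robot's left), y to the near lane. Two open troughs 46 mm wide at y = +75 (near lane, next to the robot) and -75 mm (far lane) slope 13 degrees down from x = -100 to the mouths at x = +120 mm, 75 mm above the table. Nothing is higher than the paddles at rest
- tray: open aluminium tray 160 (x) x 130 (y) x 45 mm high, walls 3 mm, standing loose on the table under the mouth of one of the two lanes, its centre about 190 mm along the dispenser's x and within 10 mm of that lane's y. Origin at the centre of its underside. Not to be touched
- lever_near (a joint): rocking lever of the near lane (+y of the dispenser), rad: 0 at rest, gate shut; 0.36 at its stop, paddle right down, gate fully up. Balls pass above about 0.3. A spring brings it back to 0 when let go: about 2 N on the paddle starts it, about 6 N holds it at the stop
- paddle_near (a point): centre of the top of the near lane's paddle, a plate 50 (along the dispenser's x) x 56 x 6 mm, black rubber on top, on the lever's end away from the mouths. At rest about 206 mm above the table, sloping 13 degrees down to +x. Pressed to the stop it sinks about 45 mm and shifts under 10 mm level. Below it only the table and perhaps the ring cutter
- gate_near (a point): middle of the lower edge of the near lane's gate, an upright steel plate 40 mm wide, 55 mm tall, 4 mm thick, hanging into the lane from the lever's end near the mouth, 10 mm over the lane's floor when shut. Not to be touched. The lever's pin is 20 mm to -x of the dispenser's origin, 170 mm above the table, between two upright cheeks 185 mm tall
- ball_near1_center (a point): centre of the lower ball, resting against the gate, in the near lane: hard white sugar ball, 40 mm across, 45 g. Not to be touched; it rolls out by itself within about a second once the gate is up
- ball_near2_center (a point): centre of the upper ball, behind the first, in the near lane: hard white sugar ball, 40 mm across, 45 g. Not to be touched; it rolls out by itself within about a second once the gate is up
- lever_far (a joint): rocking lever of the far lane (-y of the dispenser), rad: 0 at rest, gate shut; 0.36 at its stop, paddle right down, gate fully up. Balls pass above about 0.3. A spring brings it back to 0 when let go: about 2 N on the paddle starts it, about 6 N holds it at the stop
- paddle_far (a point): centre of the top of the far lane's paddle, a plate 50 (along the dispenser's x) x 56 x 6 mm, black rubber on top, on the lever's end away from the mouths. At rest about 206 mm above the table, sloping 13 degrees down to +x. Pressed to the stop it sinks about 45 mm and shifts under 10 mm level. Below it only the table and perhaps the ring cutter
- gate_far (a point): middle of the lower edge of the far lane's gate, an upright steel plate 40 mm wide, 55 mm tall, 4 mm thick, hanging into the lane from the lever's end near the mouth, 10 mm over the lane's floor when shut. Not to be touched. The lever's pin is 20 mm to -x of the dispenser's origin, 170 mm above the table, between two upright cheeks 185 mm tall
- ball_far1_center (a point): centre of the lower ball, resting against the gate, in the far lane: hard white sugar ball, 40 mm across, 45 g. Not to be touched; it rolls out by itself within about a second once the gate is up
- ball_far2_center (a point): centre of the upper ball, behind the first, in the far lane: hard white sugar ball, 40 mm across, 45 g. Not to be touched; it rolls out by itself within about a second once the gate is up
- jar: closed glass jar with a metal lid, 64 mm across, 85 mm tall, standing in front of the mouth of the lane that has no tray; leave alone. Origin at the centre of its underside
- cutter: steel ring cutter, 60 mm across, 40 mm tall, standing on the table near the two paddles; leave alone. Origin at the centre of its underside
- loaf_tin: open steel loaf tin 180 x 90 x 65 mm beside the dispenser; leave alone. Origin at the centre of its underside
- bowl: steel bowl, 170 mm across, 75 mm tall; leave alone. Origin at the centre of its underside
- bottle: white plastic bottle, 60 mm across, 170 mm tall; leave alone. Origin at the centre of its underside
- spatula: spatula lying on the table; leave alone
- mug: white mug, 80 mm across, 90 mm tall; leave alone. Origin at the centre of its underside
- ball_near1: the same ball as point ball_near1_center (the body's own origin turns as it rolls: use the point)
- ball_near2: the same ball as point ball_near2_center (the body's own origin turns as it rolls: use the point)
- ball_far1: the same ball as point ball_far1_center (the body's own origin turns as it rolls: use the point)
- ball_far2: the same ball as point ball_far2_center (the body's own origin turns as it rolls: use the point)

How it is judged:
By the outcome, as a careful person would: the job done as asked, in the order asked, and still so for the second after the job is handed in, with the robot touching nothing.
It also fails if it takes over 29 s, if anything falls off the work surface, if the arm or the gripper's body presses on something with over 40 N, if the wrist force passes 120 N, or if a joint passes its speed limit or range.

## Working session

There is one attempt and no reset: what is moved stays moved. The work goes in short steps, Python scripts to look and compute and a tool call to move; the robot and the scene stay as the last step left them, time stands still between calls to the robot, and variables do not carry over. Pictures are saved under pics/ and viewed, at most 10 in all, crops included, and the job is handed in when it is done.

Besides the shell and the picture viewer there is one more tool, called after ">>>" as a command line: name --argument value ..., lists and objects as JSON in quotes. servo_tool: Moves the arm, as the interface text tells. Its arguments: {"type":"object","properties":{"rows":{"type":"array","items":{"type":"number"}},"newtons":{"type":"number"}},"required":["rows"]}

```bash
mkdir -p pics
cat > h.py <<'E'
from rig import robot
import numpy as np, cv2
def snap(n,f):
    p=robot.camera(n); cv2.imwrite('pics/'+f,p['pixels'][:,:,::-1]); return p
E
python3 - <<'E'
from h import *
o=robot.get_obs(); print(o['time'],o['position'],o['tool_rot'],o['grip_width'])
for n in('scene','top'):
    p=snap(n,n+'0.png')
    for k in ['dispenser','tray','jar','cutter','paddle_near','paddle_far','gate_near','gate_far','bottle','bowl','loaf_tin','mug','ball_near1_center','ball_far1_center']:
        r=robot.place_of(p,k)[:2]
        print(n,k,[(np.round(a['at'],3).tolist(),round(a['score'],2)) for a in r])
print(robot.get_obs()['time'])
E
```

```text
0.0 [0.1674257  0.60140383 0.22157156] [ 1.35477492e-01  9.90779836e-01 -1.02293036e-03 -3.46562183e-04] 0.0870961513467822
scene dispenser [([0.535, 0.004, 0.004], 0.91), ([0.523, -0.452, 0.004], 0.39)]
scene tray [([0.641, 0.166, 0.005], 0.84)]
scene jar [([0.496, 0.208, -0.0], 0.68), ([0.474, 0.084, 0.096], 0.48)]
scene cutter [([0.49, -0.135, -0.001], 0.48), ([0.585, -0.153, 0.201], 0.16)]
scene paddle_near [([0.439, -0.124, 0.208], 0.96), ([0.468, 0.06, 0.112], 0.71)]
scene paddle_far [([0.587, -0.153, 0.202], 0.9), ([0.496, 0.206, 0.002], 0.46)]
scene gate_near [([0.476, 0.086, 0.096], 0.72)]
scene gate_far [([0.622, 0.058, 0.098], 0.87)]
scene bottle [([0.525, -0.452, 0.002], 0.91), ([0.639, 0.165, 0.002], 0.52)]
scene bowl [([0.333, 0.386, -0.002], 0.89)]
scene loaf_tin [([0.605, 0.437, 0.0], 0.95)]
scene mug [([0.628, -0.399, 0.002], 0.92)]
scene ball_near1_center [([0.469, 0.065, 0.109], 0.62), ([0.585, -0.157, 0.204], 0.32)]
scene ball_far1_center [([0.618, 0.038, 0.109], 0.5), ([0.609, 0.437, -0.003], 0.25)]
top dispenser [([0.533, -0.0, 0.003], 0.88)]
top tray [([0.642, 0.169, 0.0], 0.65), ([0.621, 0.056, 0.095], 0.24)]
top jar [([0.496, 0.202, 0.002], 0.67)]
top cutter [([0.494, -0.132, -0.0], 0.63)]
top paddle_near [([0.437, -0.126, 0.205], 0.6), ([0.493, 0.201, 0.0], 0.52)]
top paddle_far [([0.59, -0.153, 0.208], 0.96)]
top gate_near [([0.475, 0.086, 0.099], 0.7)]
top gate_far [([0.62, 0.058, 0.095], 0.73)]
top bottle []
top bowl [([0.332, 0.388, 0.003], 0.7), ([0.622, 0.04, 0.106], 0.28)]
top loaf_tin [([0.607, 0.438, 0.003], 0.91)]
top mug []
top ball_near1_center [([0.472, 0.069, 0.109], 0.57)]
top ball_far1_center [([0.617, 0.039, 0.109], 0.51)]
1.5
```

View pics/scene0.png

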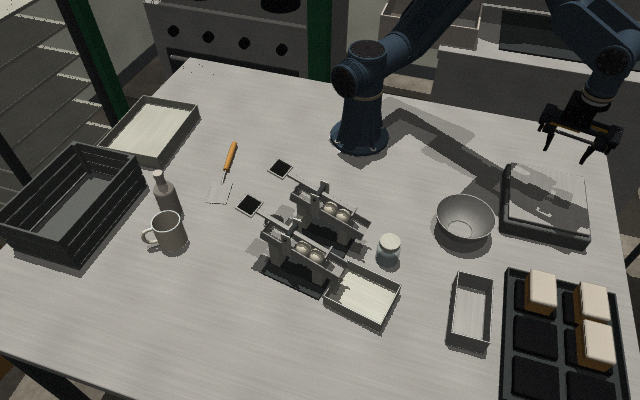

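View pics/top0.png

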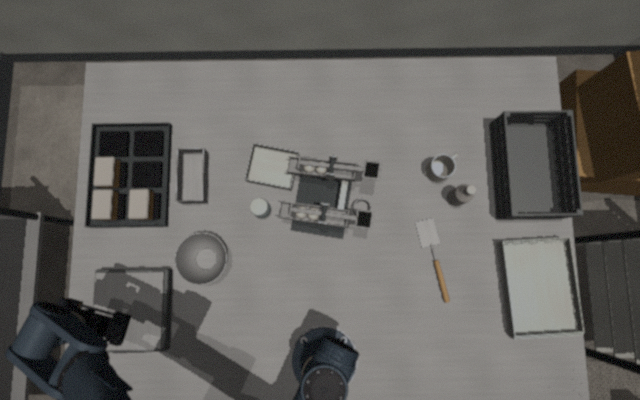

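The tray is at the far lane (tray about px 272,167 in the top view) and the jar is in front of the near one, so I'll press the far paddle at about (0.588, -0.153, 0.206). Both views agree on this. The far paddle is at px 372,170 in the top view, and the cutter stands by the near paddle.

I'll close the fingers, rise and cross over.

>>> servo_tool --rows '[1,0,0,-0.03,0,1,-0.012,-0.012,-0.03,0,1,-0.024,-0.024,-0.015,0,1,-0.024,-0.024,0,0,1,-0.024,-0.024,0,0]' --newtons 10

```text
time: 1.92
position: [0.2269, 0.4983, 0.2992]
tool_rot: [0.135, 0.991, 0.002, 0.001]
ft_force: [0.3, -0.7, -0.2]
grip_width: 0.0612
grip_force: 0.0
```

>>> servo_tool --rows '[1,-0.025,-0.025,0,0,1,-0.025,-0.025,0,0,1,-0.025,-0.025,0,0,1,-0.025,-0.025,0,0,1,-0.025,-0.025,0,0]'

```text
time: 2.33
position: [0.3134, 0.3431, 0.2978]
tool_rot: [0.135, 0.991, 0.0, 0.0]
ft_force: [1.0, 0.8, 0.8]
grip_width: 0.0281
grip_force: 0.0
```

>>> servo_tool --rows '[1,-0.025,-0.025,0,0,1,-0.025,-0.025,0,0,1,-0.025,-0.025,0,0,1,-0.025,-0.025,0,0,1,-0.025,-0.025,0,0]'

```text
time: 2.75
position: [0.4004, 0.1891, 0.2979]
tool_rot: [0.135, 0.991, 0.0, 0.0]
ft_force: [0.8, 0.7, 0.2]
grip_width: 0.0016
grip_force: 0.0
```

>>> servo_tool --rows '[1,-0.025,-0.025,0,0,1,-0.025,-0.025,0,0,1,-0.025,-0.025,0,0,1,-0.025,-0.025,0,0,1,-0.025,-0.025,0,0]'

```text
time: 3.17
position: [0.4873, 0.0349, 0.2978]
tool_rot: [0.136, 0.991, 0.0, 0.0]
ft_force: [0.2, 0.4, 0.5]
grip_width: 0.0001
grip_force: 0.0
```

>>> servo_tool --rows '[1,-0.025,-0.026,0,0,1,-0.025,-0.026,0,0,1,-0.025,-0.026,0,0,1,-0.025,-0.026,0,0,1,-0.025,-0.026,0,0]'

```text
time: 3.58
position: [0.5727, -0.1239, 0.2976]
tool_rot: [0.136, 0.991, 0.0, 0.0]
ft_force: [0.5, 0.7, -0.1]
grip_width: 0.0005
grip_force: 0.0
```

>>> servo_tool --rows '[1,-0.023,-0.024,0,0,1,0,0,0.02,0,1,0,0,0.02,0,1,0,0,0.02,0,1,0,0,0,0]'

```text
time: 4.0
position: [0.5852, -0.1506, 0.2333]
tool_rot: [0.136, 0.991, 0.001, -0.004]
ft_force: [-0.6, -0.1, -0.4]
grip_width: 0.0004
grip_force: 0.0
```

Run:
```python
from h import *
o=robot.get_obs(); print(o['time'],o['position'],o['ft_force'])
ims=[]
for n in('scene','top'):
    p=snap(n,n+'1.png')
    for k in ['paddle_far','gate_far']:
        print(n,k,[(np.round(a['at'],3).tolist(),round(a['score'],2)) for a in robot.place_of(p,k)[:2]])
    R=cv2.Rodrigues(p['rvec'])[0]; uv=cv2.projectPoints(np.array([[.588,-.153,.206],o['position']]),p['rvec'],p['tvec'],p['intrinsics'],None)[0].reshape(-1,2); print(uv)
    u,v=uv[0].astype(int); c=p['pixels'][v-50:v+50,u-60:u+60,::-1]
    ims.append(cv2.resize(c,(390,325),interpolation=2))
cv2.imwrite('pics/c1.png',np.hstack(ims))
```

```text
4.0 [ 0.58520364 -0.15063704  0.23327238] [-0.57324986 -0.08608936 -0.35720664]
scene paddle_far [([0.585, -0.154, 0.203], 0.84)]
scene gate_far [([0.612, 0.001, 0.105], 0.41)]
[[247.86357524 204.10801236]
 [247.91377959 196.1126427 ]]
top paddle_far []
top gate_far [([0.62, 0.06, 0.095], 0.5)]
[[372.92974823 167.73317401]
 [373.20972308 166.6595327 ]]
```

View pics/c1.png

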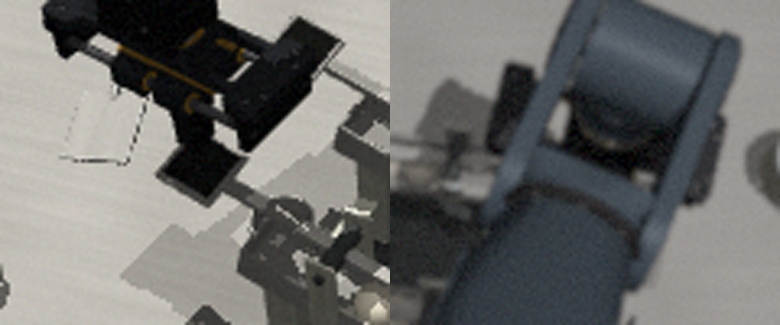

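The closed fingertips sit just above the middle of the far paddle, and the gripper body is clear of the near paddle. Now I'll press.

>>> servo_tool --rows '[1,0,0,0.012,0,1,0,0,0.012,0,1,0,0,0.012,0,1,0,0,0.01,0,1,0,0,0.01,0]'

```text
time: 4.72
position: [0.5889, -0.1524, 0.1826]
tool_rot: [0.135, 0.991, -0.001, 0.002]
ft_force: [-1.2, -2.5, 3.7]
grip_width: 0.0006
grip_force: 1.8
```

>>> servo_tool --rows '[1,0,0,0.007,0,1,0,0,0.004,0,1,0,0,0.001,0,1,0,0,0,0,1,0,0,0,0]'

```text
time: 5.13
position: [0.5887, -0.1522, 0.1704]
tool_rot: [0.136, 0.991, -0.001, 0.001]
ft_force: [0.7, -3.7, 4.9]
grip_width: 0.0003
grip_force: 2.4
```

>>> servo_tool --rows '[1,0,0,0.004,0,1,0,0,0.003,0,1,0,0,0,0]'

```text
time: 5.38
position: [0.5887, -0.1519, 0.1629]
tool_rot: [0.136, 0.991, -0.0, 0.001]
ft_force: [0.9, -3.7, 4.9]
grip_width: 0.0003
grip_force: 2.7
```

>>> servo_tool --rows '[1,0,0,0.002,0,1,0,0,0,0]'

```text
time: 5.55
position: [0.5888, -0.152, 0.1624]
tool_rot: [0.135, 0.991, -0.001, 0.001]
ft_force: [-0.3, -3.5, 12.2]
grip_width: 0.0004
grip_force: 5.7
```

>>> servo_tool --rows '[1,0,0,0.001,0,1,0,0,0,0]'

```text
time: 5.72
position: [0.5888, -0.152, 0.1621]
tool_rot: [0.135, 0.991, -0.001, 0.001]
ft_force: [-1.3, -3.4, 13.7]
grip_width: 0.0006
grip_force: 7.3
```

The force has climbed to 13.7 N while the height stayed put, so the paddle is at its stop. I'll hold it there for 1.5 s and look.

>>> servo_tool --rows '[1,0,0,0,0,1,0,0,0,0,1,0,0,0,0,1,0,0,0,0,1,0,0,0,0]'

```text
time: 6.13
position: [0.5888, -0.152, 0.1621]
tool_rot: [0.135, 0.991, -0.001, 0.001]
ft_force: [-2.1, -3.3, 14.5]
grip_width: 0.0003
grip_force: 7.1
```

>>> servo_tool --rows '[1,0,0,0,0,1,0,0,0,0,1,0,0,0,0,1,0,0,0,0,1,0,0,0,0]'

```text
time: 6.55
position: [0.5888, -0.152, 0.1621]
tool_rot: [0.135, 0.991, -0.001, 0.001]
ft_force: [-2.8, -3.9, 14.3]
grip_width: 0.0008
grip_force: 7.1
```

>>> servo_tool --rows '[1,0,0,0,0,1,0,0,0,0,1,0,0,0,0,1,0,0,0,0,1,0,0,0,0]'

```text
time: 6.97
position: [0.5888, -0.152, 0.1621]
tool_rot: [0.135, 0.991, -0.001, 0.001]
ft_force: [-1.9, -3.6, 14.1]
grip_width: 0.0003
grip_force: 7.1
```

Run:
```python
from h import *
p=snap('scene','s2.png'); q=robot.camera('top')
for pp in (p,q):
  for k in ['ball_far1_center','ball_near1_center','tray']: print(k,[(np.round(a['at'],3).tolist(),round(a['score'],2)) for a in robot.place_of(pp,k)[:4]])
a=cv2.resize(p['pixels'][150:340,230:420,::-1],(400,400),interpolation=2)
b=cv2.resize(q['pixels'][120:250,240:370,::-1],(400,400),interpolation=2)
cv2.imwrite('pics/c2.png',np.hstack([a,b]))
```

```text
ball_far1_center [([0.654, 0.221, 0.022], 0.53)]
ball_near1_center [([0.472, 0.064, 0.11], 0.5)]
tray [([0.64, 0.168, 0.001], 0.67)]
ball_far1_center [([0.652, 0.225, 0.021], 0.58), ([0.332, 0.39, -0.001], 0.19)]
ball_near1_center []
tray [([0.644, 0.168, -0.003], 0.9)]
```

View pics/c2.png

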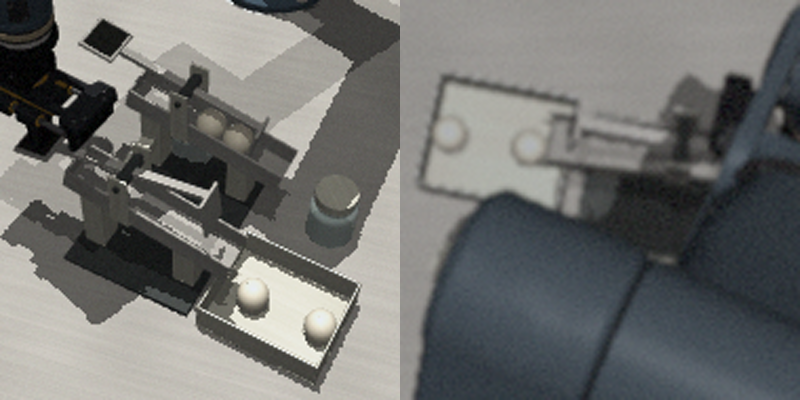

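Both far balls lie in the tray (crop px 253,295 and 320,327), the far gate is up, and the near lane still holds its two balls. Next I'll let the paddle up gently and rise clear.

>>> servo_tool --rows '[1,0,0,-0.005,0,1,0,0,-0.01,0,1,0,0,-0.01,0,1,0,0,-0.01,0,1,0,0,-0.01,0]'

```text
time: 7.78
position: [0.587, -0.1497, 0.2049]
tool_rot: [0.135, 0.991, 0.001, -0.001]
ft_force: [1.1, 0.0, 2.1]
grip_width: 0.0007
grip_force: 0.6
```

>>> servo_tool --rows '[1,0,0,-0.01,0,1,0,0,-0.015,0,1,0,0,-0.025,0,1,0,0,-0.03,0,1,0,0,-0.03,0]'

```text
time: 8.2
position: [0.5863, -0.1506, 0.3147]
tool_rot: [0.135, 0.991, 0.001, -0.002]
ft_force: [0.7, -0.4, 0.1]
grip_width: 0.0004
grip_force: 0.0
```

>>> servo_tool --rows '[1,0,0,-0.01,0,1,0,0,0,0,1,0,0,0,0,1,0,0,0,0,1,0,0,0,0]'

```text
time: 8.62
position: [0.5866, -0.1508, 0.3221]
tool_rot: [0.136, 0.991, 0.001, -0.002]
ft_force: [-1.2, 0.1, 0.3]
grip_width: 0.0007
grip_force: 0.0
```

Run:
```python
from h import *
p=snap('scene','s3.png')
for k in ['paddle_far','gate_far','cutter','jar','tray']: print(k,[(np.round(a['at'],3).tolist(),round(a['score'],2)) for a in robot.place_of(p,k)[:1]])
cv2.imwrite('pics/c3.png',cv2.resize(p['pixels'][150:340,200:420,::-1],(660,570),interpolation=2))
```

```text
paddle_far [([0.586, -0.155, 0.205], 0.73)]
gate_far [([0.62, 0.061, 0.093], 0.81)]
cutter [([0.477, 0.085, 0.092], 0.57)]
jar [([0.494, 0.207, 0.003], 0.77)]
tray [([0.641, 0.168, 0.003], 0.57)]
```

View pics/c3.png

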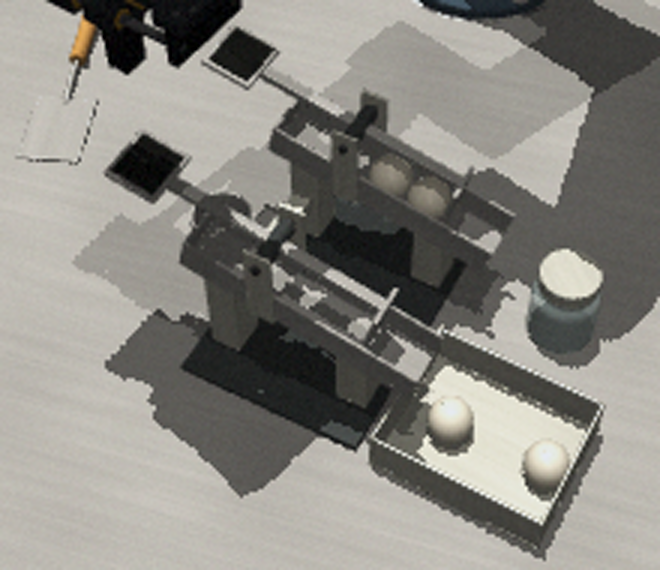

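The far paddle is back up (crop px 148,167), its gate is shut, and both balls are in the tray. The near lane is untouched and the arm is clear.

```bash
python3 -c "
from rig import robot
print(robot.hand_in())"
```

```text
the job is handed in; nothing more can be done
None
```

I pressed the far lane's paddle to its stop, both sugar balls rolled into the tray, the gate shut again, and I handed the job in at about 9 s with the arm clear and the near lane still shut.

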